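Set the device holder's sliding jaw to the red notch

TASK

Set the sliding jaw of the device holder to the notch that belongs to the red tab: squeeze the orange release lever against the post, keep it squeezed while you slide the jaw out of its parking slot towards the red tab, then let go and have the catch drop fully home in that notch. The notches stand a little to one side or the other of their tabs, so feel for it with the lever let out, and never ram the catch hard against the notch bar. Leave the phone, screwdriver, amber tin and side cutters where they lie.

Things in the scene. Friction and masses are not known exactly. Their poses are not given: they have to be found in the camera images.
- holder: Fixed grey holder for phones and tablets, base plate 230x320x12 mm on the worktop. Origin on the worktop under the jaw's middle position; y axis along the slide, x across it, from the notch bar (robot side) to the rubber bed (x up to 165 mm), z up. End blocks at y +-146 mm rise to 36 mm; nothing on it but the lever and post of the jaw is higher than 40 mm.
- bar (a point): Middle of the robot-side top edge of the steel notch bar (210 mm long along the slide, 19 mm wide, top 26 mm above the worktop). Its slots open towards the holder's +x: in the middle a 30 mm wide parking slot, where the jaw starts, and to either side of it two notches 12 mm wide, 9 mm deep, over 30 mm apart, one for each tab.
- jaw (a joint): Slide of the jaw along the holder's y axis, m; 0 in the middle of the parking slot, range -0.092 to 0.092. About 1.5 N of friction, 3 N with the catch rubbing on the bar; it stays where it is left.
- lever (a joint): Squeeze of the orange lever towards the post (holder's +x), m: 0 = let out, catch fully home; about 0.008 = catch resting on the bar between notches; 0.009 = squeezed to its stop. A spring pushes it out with 8 N at 0, 11 N at 0.009. With the lever let out the catch drops into a notch by itself as soon as the jaw carries it over one.
- grip (a point): Point to grip on the sliding jaw, from above, fingers closing along the holder's x axis; 68 mm above the worktop, midway between the outer faces of lever and post when squeezed. Span 32 mm at rest, 23 mm squeezed. Black post 46 mm wide, 12 mm thick, top at 87 mm, its far face 11.5 mm to +x of this point. The carriage below ends 35 mm above the worktop.
- lever_face (a point): Middle of the outer (-x) face of the orange lever plate, 68 mm above the worktop, moving with the lever. The plate is 32 mm wide along the slide, 8 mm thick, from 34 to 85 mm above the worktop.
- flanges (a point): Midway between two upright flanges on the far (+x) side of the post, 34 mm apart along the slide, 6 mm thick, reaching 29 mm beyond the post's far face, 35 to 85 mm high. The far finger stands between them: opened a little, so that the lever is let out, it can still push the jaw along by a flange.
- catch_tip (a point): Middle of the outer end of the brass catch, a square tongue 8 mm wide, 20 mm above the worktop, that moves with the lever and cannot be dragged out of a slot. Its place along the slide is that of the jaw.
- red_tab: Red plastic tab 12x12x16 mm on the robot-side edge of the base plate, fixed; marks the wanted notch. Origin at its underside's middle, y axis along the slide. Its notch's middle lies 3 to 10 mm from it along the slide, to either side; every other notch lies over 20 mm away.
- yellow_tab: Yellow tab of the same kind, for another notch. The four tabs change places.
- blue_tab: Blue tab of the same kind, for another notch.
- white_tab: White tab of the same kind, for another notch.
- phone: black phone 144x68x8 mm, loose on the worktop beside the holder, to be left alone; origin at its underside's middle.
- screwdriver: red-handled screwdriver 150 mm long, loose on the worktop beside the holder, to be left alone; origin at its underside's middle.
- rosin_tin: low round amber tin, 45 mm across, 18 mm tall, loose on the worktop beside the holder, to be left alone; origin at its underside's middle.
- side_cutters: red-handled side cutters 114x44x10 mm, loose on the worktop beside the holder, to be left alone; origin at its underside's middle.

How it is judged:
By the outcome, as a careful person would: the job done as asked, in the order asked, and still so for the second after the job is handed in, with the robot touching nothing.
It also fails if it takes over 38 s, if anything falls off the work surface, if the arm or the gripper's body presses on something with over 40 N, if the wrist force passes 120 N, or if a joint passes its speed limit or range.

ROBOT

A 6-joint arm with a two-finger parallel gripper is mounted at the origin on a cart in front of the work surface, level with it; the furniture and walls round the work are solid. World frame = base frame: x ahead of the robot, y to its left, z up, the work surface at z = 0. Lengths are in m, angles in rad, forces in N, time in s.
With the tool pointing down it reaches from about 0.425 to 0.95 m from the base axis. Payload 3.5 kg.
Tool frame: the origin (TCP) lies on the centre line of the jaws, within the pads' length; the fingertips stand 14 mm ahead of it and the grasp point (between the pads) lies 5 mm behind it (ctrl.finger_overhang is the distance from the TCP to the fingertips, in m); z points along the fingers, y is the line along which they close (so a half turn about z gives the same grasp; the last joint's range is limited). The gripper opens to 85 mm and grips with 20 to 120 N. Pads are 22 mm wide; open, the fingers measure 114 mm over their backs; the gripper's body (76 mm by 85 mm) begins 54 mm behind the grasp point. The pads swing forward as they close: fully open they stand 13 mm farther back than shut.
Start: joints at [-1.385, 0.286, 1.577, -0, 1.279, -0.15], TCP at [0.222, -0.637, 0.245] pointing down, gripper open.
Joint ranges: [-2.77, 2.77], [-0.9, 2.22], [0.21, 2.48], [-1.53, 4.67], [0.24, 2.81], [-2.84, 2.84]. Speed limits (rad/s): [2.79, 2.79, 3.14, 3.14, 3.14, 3.14].

INTERFACE

Orientations are given as a unit quaternion [x, y, z, w].
In Python, from plant import ctrl gives the robot as it stands.
- The arm moves only by the tool send_rows, never from a script. Its argument "moves" is text: rows parted by semicolons, each of 7 numbers parted by spaces: the turn, a rotation vector about the tool's x, y, z in units of 360 degrees (1.0 is 360 degrees), then the shift along the tool's x, y, z in units of 20 cm (1.0 is 20 cm), then the gripper's target within -1 to 1 (fully open at 1, half-way at 0, shut at -1). A call has 1 to 12 rows; each row is the pose to reach, as a shift and turn from the pose commanded when the call began, along the tool's axes at that moment, turning the shorter way round; what a row does not reach only later rows make up. A row lasts 1/8 s, in which the tool goes at most 62.5 mm and 10.7 degrees, less where a joint would pass 70% of its speed; a pose out of reach is approached as far as the arm can. A call with a number of a shift or a turn outside -1 to 1 is refused whole. A call with a gripper value outside its range is refused whole. The fingers move at their own pace and stop on an object; "newtons" is the grip in N (left out, the last holds). Time passes only in rows, so rows that repeat a pose let the fingers close. It gives the time, the measured TCP pose, the force, the opening and the grip force at its end, in the units of the state.
- ctrl.get_state(): the state, without advancing time (a new reading comes with each control period).
- ctrl.read_camera(name): name is "scene" or "side" or "wrist"; returns a dict with "image" (400x640x3 uint8, red, green, blue), "fovy" (degrees; the focal length in pixels is half the picture's height over the tangent of half this angle, whatever the lens; pixels are square), "cx", "cy" (the principal point, pixels), "extrinsics" (4x4, takes a point from camera to world coordinates). Camera axes: x right, y up, looking along -z (the intrinsics and any distortion apply to the point x, -y, -z); pixel columns grow to the right and rows downward; lengths in m; the calibration is good to about 2 mm. A picture is of the moment at which its call begins. There is no depth.
- ctrl.sign_off(): hands the job in; it is judged then, once.
The state is a dict: "time": time; "qpos": joint angles; "dq": joint speeds; "joint_efforts": joint torques, N m; "eef_pos": TCP position; "tcp_rot": TCP orientation; "contact_force": force on the tool from outside, world axes, zero at the start; "wrist_torque": the same for the moment, N m; "opening": opening from 0.0 (shut) to 1.0 (fully open); "finger_force": force on a finger pad.
Only numpy, scipy, OpenCV 4.12 (cv2) and the standard library are available. Lean on these libraries where they do the work, as an engineer would, in place of code of your own. Each camera call takes 0.05 s, during which the arm holds its last target. There are 200 camera calls.

## Working session

There is one attempt and no reset: what is moved stays moved. The work goes in short steps, Python scripts to look and compute and a tool call to move; the robot and the scene stay as the last step left them, time stands still between calls to the robot, and variables do not carry over. Pictures are saved under pics/ and viewed, at most 10 in all, crops included, and the job is handed in when it is done.

Besides the shell and the picture viewer there is one more tool, called after ">>>" as name(argument=value, ...), one argument or row to a line, values as JSON. send_rows: Moves the arm, as the interface text tells. Its arguments: {"type":"object","properties":{"moves":{"type":"string"},"newtons":{"type":"number"}},"required":["moves"]}

```bash
mkdir -p pics; cat > h.py <<'E'
import numpy as np,cv2
from plant import ctrl
from scipy.spatial.transform import Rotation as R
def snap(n,f):
    c=ctrl.read_camera(n); cv2.imwrite(f'pics/{f}.png',c['image'][:,:,::-1]); np.savez(f'pics/{f}.npz',**c); return c
def ray(c,u,v):
    f=200/np.tan(np.radians(float(c['fovy']))/2); E=np.array(c['extrinsics'])
    d=E[:3,:3]@np.array([(u-c['cx'])/f,-(v-c['cy'])/f,-1]); return E[:3,3],d
def onz(c,u,v,z):
    o,d=ray(c,u,v); return o+d*(z-o[2])/d[2]
def proj(c,p):
    f=200/np.tan(np.radians(float(c['fovy']))/2); E=np.array(c['extrinsics'])
    q=E[:3,:3].T@(np.array(p)-E[:3,3]); return c['cx']+f*q[0]/-q[2], c['cy']-f*q[1]/-q[2]
E
python3 - <<'E'
from h import *
for n in['scene','side','wrist']:
    c=snap(n,n+'0'); print(n,c.keys(),c['fovy'],c['cx'],c['cy'],np.round(c['extrinsics'],3).tolist())
a=[cv2.imread(f'pics/{n}0.png') for n in['scene','side']]
cv2.imwrite('pics/both0.png',cv2.resize(np.vstack(a),(480,600)))
s=ctrl.get_state();print(s)
E
```

```text
scene dict_keys(['image', 'fovy', 'cx', 'cy', 'extrinsics']) 55.40479064330324 323.3098848009877 197.9720769804473 [[-0.629, 0.365, -0.686, -0.055], [-0.777, -0.317, 0.544, 0.546], [-0.019, 0.875, 0.483, 0.504], [0.0, 0.0, 0.0, 1.0]]
side dict_keys(['image', 'fovy', 'cx', 'cy', 'extrinsics']) 43.00168189982601 321.83928950015314 203.65837168878136 [[0.963, 0.169, -0.208, 0.339], [-0.268, 0.648, -0.713, -0.668], [0.014, 0.743, 0.669, 0.779], [0.0, 0.0, 0.0, 1.0]]
wrist dict_keys(['image', 'fovy', 'cx', 'cy', 'extrinsics']) 68.44304051747054 315.45356289676056 200.69190103833475 [[0.33, 0.901, 0.28, 0.295], [-0.944, 0.316, 0.096, -0.612], [-0.002, -0.296, 0.955, 0.373], [0.0, 0.0, 0.0, 1.0]]
{'time': 0.15, 'qpos': array([-1.38501370e+00,  2.87057031e-01,  1.57784667e+00,  6.54656413e-06,
        1.27858283e+00, -1.50013154e-01]), 'dq': array([ 0.00064896, -0.00177893, -0.00464279,  0.00199959,  0.0011875 ,
       -0.00038494]), 'joint_efforts': array([-9.13933309e-04, -4.06605506e+01, -2.93141967e+01, -1.85045001e-04,
        3.98410979e-03, -6.78073107e-06]), 'eef_pos': array([ 0.22235714, -0.63681272,  0.24419842]), 'tcp_rot': array([ 9.85937945e-01,  1.67109160e-01, -1.38016627e-05, -9.46840284e-04]), 'contact_force': array([ 0.28049281,  0.00552863, -0.48539705]), 'wrist_torque': array([-0.05593343,  0.02061297, -0.00575971]), 'finger_force': 0.0, 'opening': 0.9972556881982723}
```

View pics/scene0.png

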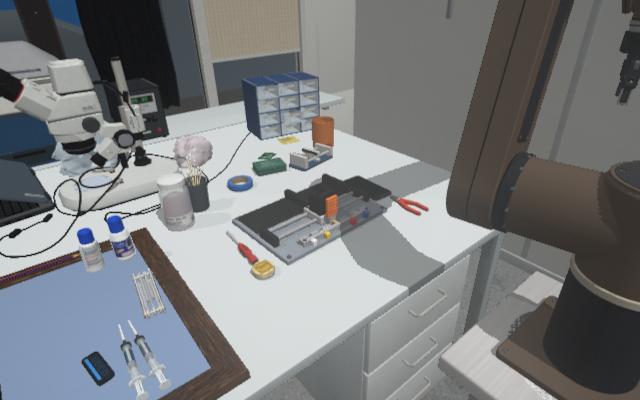

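View pics/side0.png

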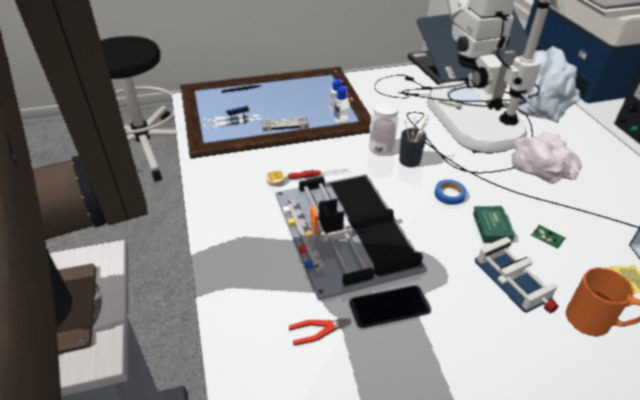

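The scene view shows the holder at about (330,215), with tabs white (313,241), yellow (328,234), red (352,220) and blue (366,213), and the orange lever at (332,206). The side view shows the red tab at about (302,248) and the lever at (315,220).

```bash
python3 - <<'E'
from h import *
rois={'scene':(225,170,400,265),'side':(270,170,430,300)}
res={}
for n,(x0,y0,x1,y1) in rois.items():
    c=dict(np.load(f'pics/{n}0.npz')); im=c['image'][y0:y1,x0:x1]; hsv=cv2.cvtColor(im,cv2.COLOR_RGB2HSV)
    for col,lo,hi in[('red',(0,150,90),(5,255,255)),('red2',(172,150,90),(180,255,255)),('orange',(6,150,110),(16,255,255)),('yellow',(20,120,120),(34,255,255)),('blue',(105,120,60),(128,255,255)),('white',(0,0,205),(180,40,255))]:
        m=cv2.inRange(hsv,lo,hi); k,_,st,ce=cv2.connectedComponentsWithStats(m)
        for i in range(1,k):
            if st[i,4]>=8 and st[i,4]<600: 
                u,v=ce[i]+[x0,y0]; print(n,col,st[i,:2]+[x0,y0],st[i,2:],np.round([u,v],1),np.round(onz(c,u,v,.068 if col=='orange' else .02),3))
a=cv2.resize(cv2.imread('pics/scene0.png')[170:265,225:400],None,fx=4,fy=4,interpolation=2)
b=cv2.resize(cv2.imread('pics/side0.png')[170:300,270:430],None,fx=2.5,fy=2.5,interpolation=2)[:210]
cv2.imwrite('pics/c0.png',a)
E
```

```text
scene orange [326 195] [ 11  23 176] [331.8 205. ] [0.525 0.061 0.068]
scene yellow [324 231] [ 6  8 34] [326.9 234.2] [0.496 0.101 0.02 ]
scene yellow [256 261] [15  4 39] [263.6 263. ] [0.5   0.263 0.02 ]
scene blue [228 177] [ 24  14 142] [240.3 185.3] [0.844 0.131 0.02 ]
scene white [383 202] [ 17  29 269] [393.7 215. ] [ 0.454 -0.074  0.02 ]
scene white [311 237] [ 6  6 20] [313.4 239.5] [0.499 0.136 0.02 ]
side red [289 171] [ 31   7 125] [304.5 174.1] [0.563 0.253 0.02 ]
side red [300 245] [ 6  8 40] [302.4 248.6] [0.5   0.019 0.02 ]
side orange [311 207] [  8  26 139] [314.  219.2] [0.532 0.048 0.068]
side yellow [270 172] [13  9 92] [275.4 175.5] [0.495 0.265 0.02 ]
side yellow [289 219] [ 5  7 31] [291.  221.8] [0.495 0.101 0.02 ]
side yellow [306 233] [ 6  3 15] [308.4 233.8] [0.522 0.057 0.02 ]
side blue [306 261] [ 7  8 48] [308.9 264.4] [ 0.502 -0.025  0.02 ]
side white [280 170] [25  6 63] [289.9 171.2] [0.532 0.272 0.02 ]
side white [283 206] [ 8  5 32] [286.2 207.8] [0.495 0.147 0.02 ]
side white [345 218] [ 4  7 17] [345.9 221.7] [0.609 0.072 0.02 ]
side white [270 291] [ 47   9 375] [291.3 295.4] [ 0.452 -0.09   0.02 ]
side white [426 292] [ 4  8 27] [427.7 295.4] [ 0.698 -0.156  0.02 ]
```

View pics/c0.png

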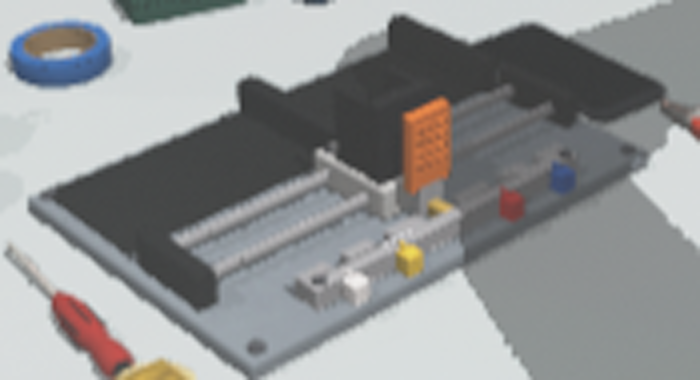

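The crop shows the tabs in the order white, yellow | parking slot | red, blue. The jaw stands mid-slot with the phone and cutters beyond it. Red lies about 40 mm towards -y from the jaw. Next I approach for a closer look.

>>> send_rows(
  moves="0 0 -0.1 1 -0.93 0 1;0 0 -0.1 1 -0.93 0 1;0 0 -0.1 1 -0.93 0 1;0 0 -0.1 1 -0.93 0 1;0 0 -0.1 1 -0.93 0 1",
  newtons=30,
)

```text
time: 0.78
eef_pos: [0.351, -0.3929, 0.245]
tcp_rot: [0.885, 0.465, 0.0, -0.0]
contact_force: [0.3, -0.2, -0.0]
opening: 0.996
finger_force: 0.0
```

>>> send_rows(
  moves="0 0 -0.105 1 -0.12 0.06 1;0 0 -0.105 1 -0.12 0.06 1;0 0 -0.105 1 -0.12 0.06 1;0 0 -0.105 1 -0.12 0.06 1",
)

```text
time: 1.27
eef_pos: [0.4452, -0.2152, 0.2329]
tcp_rot: [0.686, 0.728, 0.0, -0.0]
contact_force: [-0.0, -0.1, -0.7]
opening: 1.002
finger_force: 0.0
```

>>> send_rows(
  moves="0 0 0 0.7 0.42 0 1;0 0 0 0.7 0.42 0 1;0 0 0 0.7 0.42 0 1;0 0 0 0.7 0.42 0 1",
)

```text
time: 1.78
eef_pos: [0.5216, -0.0721, 0.2331]
tcp_rot: [0.687, 0.727, -0.0, -0.0]
contact_force: [-0.3, -0.9, -0.4]
opening: 1.001
finger_force: 0.0
```

```bash
python3 - <<'E'
from h import *
c=snap('wrist','w1');s=ctrl.get_state();print(s['eef_pos'],s['tcp_rot'],np.round(c['extrinsics'],3).tolist())
E
```

```text
[ 0.52104253 -0.07326619  0.2330461 ] [ 6.87520413e-01  7.26164915e-01 -4.42738513e-04 -4.42673972e-05] [[0.998, -0.054, -0.018, 0.518], [0.057, 0.953, 0.297, 0.004], [0.001, -0.297, 0.955, 0.362], [0.0, 0.0, 0.0, 1.0]]
```

View pics/w1.png

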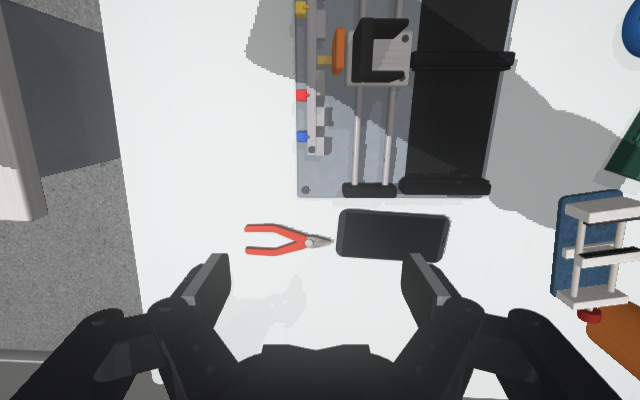

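The wrist view is clear: tabs blue (302,136), red (302,96), yellow (301,8); orange lever at (338,50), post at (385,45), and the notch bar along column 316. I'll enlarge it and measure the notches, tabs and lever.

```bash
python3 - <<'E'
from h import *
c=dict(np.load('pics/w1.npz')); im=c['image']; hsv=cv2.cvtColor(im,cv2.COLOR_RGB2HSV)[:205,285:420]
for col,lo,hi,z in[('red',(0,150,90),(5,255,255),.028),('red2',(172,150,90),(180,255,255),.028),('orange',(6,150,110),(16,255,255),.085),('yellow',(20,120,120),(34,255,255),.028),('blue',(105,120,60),(128,255,255),.028)]:
    k,_,st,ce=cv2.connectedComponentsWithStats(cv2.inRange(hsv,lo,hi))
    for i in range(1,k):
        if st[i,4]>=15:
            x,y,w,h=st[i,:4]; x+=285; print(col,x,y,w,h,np.round(onz(c,x+w/2,y+h/2,z),4),'ll,ur',np.round(onz(c,x,y+h,z)[:2],4),np.round(onz(c,x+w,y,z)[:2],4))
for n,u,v,z in[('corner',298,197,.012),('edge',296.5,40,.012),('bar_end_l',308,154,.026),('bar_top_l',308,20,.026)]: print(n,np.round(onz(c,u,v,z),4))
cv2.imwrite('pics/c1.png',cv2.resize(im[0:160,285:425,::-1],None,fx=3.75,fy=3.75,interpolation=2))
E
```

```text
red 296 90 13 11 [0.5041 0.0169 0.028 ] ll,ur [0.4973 0.011 ] [0.5107 0.0228]
orange 332 28 13 47 [0.5356 0.0517 0.085 ] ll,ur [0.5314 0.033 ] [0.5396 0.0697]
yellow 295 1 14 16 [0.5001 0.0974 0.028 ] ll,ur [0.4934 0.0901] [0.5066 0.1046]
yellow 318 56 13 8 [0.5253 0.0528 0.028 ] ll,ur [0.5188 0.0487] [0.5317 0.0569]
blue 297 132 12 10 [ 0.5065 -0.0265  0.028 ] ll,ur [ 0.5001 -0.0324] [ 0.5129 -0.0207]
corner [ 0.503  -0.1013  0.012 ]
edge [0.4946 0.0728 0.012 ]
bar_end_l [ 0.513  -0.0454  0.026 ]
bar_top_l [0.5064 0.0887 0.026 ]
```

View pics/c1.png

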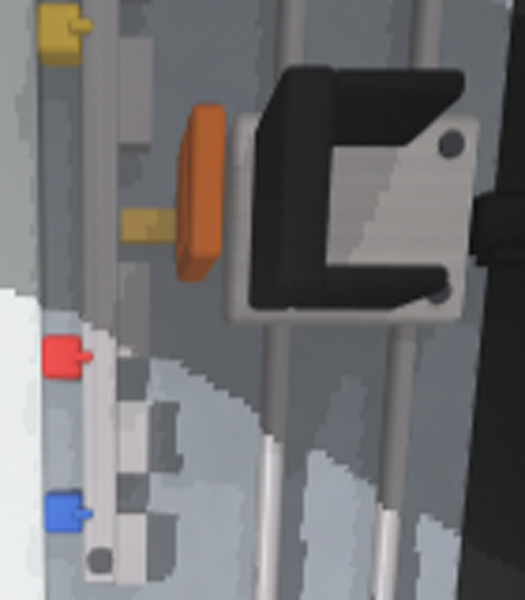

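The crop shows the red notch as the gap at crop rows 357-400 (centre about (133,378)), the catch tongue at (150,224), the lever top at (207,180) and the post top's front edge at about x 258-330.

```bash
python3 - <<'E'
from h import *
c=dict(np.load('pics/w1.npz'))
P=lambda x,y,z:onz(c,285+(x+.5)/3.75-.5,(y+.5)/3.75-.5,z)
a=np.radians(2.9);ex=np.array([np.cos(a),np.sin(a)]);ey=np.array([-np.sin(a),np.cos(a)])
s=ctrl.get_state();t=s['eef_pos'];q=R.from_quat(s['tcp_rot']).as_matrix()
for n,x,y,z in[('catch',150,224,.024),('redN hi',133,357,.026),('redN lo',133,400,.026),('blueN hi',133,473,.026),('blueN lo',133,513,.026),('slot lo',133,263,.026),('levtop-x',192,180,.085),('levtop+x',223,180,.085),('lev hi',207,103,.085),('lev lo',207,258,.085),('flange hi',395,71,.085),('hi inner',395,143,.035),('post back',332,210,.087),('post front',285,75,.087),('flange lo out',390,305,.035),('flange lo in',390,268,.085),('barL',84,300,.026)]:
    p=P(x,y,z)[:2]; print(n,np.round(p,4),'hold x,y',np.round([p@ex,p@ey],4))
print(t,t[:2]@ex,t[:2]@ey)
E
```

```text
catch [0.5255 0.054 ] hold x,y [0.5275 0.0274]
redN hi [0.5229 0.0188] hold x,y [ 0.5231 -0.0077]
redN lo [0.5236 0.0071] hold x,y [ 0.5233 -0.0194]
blueN hi [ 0.5248 -0.0134] hold x,y [ 0.5235 -0.04  ]
blueN lo [ 0.5256 -0.025 ] hold x,y [ 0.5236 -0.0516]
slot lo [0.5213 0.0435] hold x,y [0.5229 0.0171]
levtop-x [0.5331 0.0545] hold x,y [0.5352 0.0275]
levtop+x [0.5401 0.0549] hold x,y [0.5422 0.0275]
lev hi [0.5352 0.0701] hold x,y [0.5381 0.0429]
lev lo [0.5378 0.0386] hold x,y [0.539  0.0113]
flange hi [0.5761 0.0787] hold x,y [0.5793 0.0494]
hi inner [0.5887 0.0756] hold x,y [0.5918 0.0457]
post back [0.5651 0.0499] hold x,y [0.5669 0.0212]
post front [0.5517 0.076 ] hold x,y [0.5548 0.048 ]
flange lo out [0.5926 0.0359] hold x,y [0.5936 0.0058]
flange lo in [0.5802 0.0389] hold x,y [0.5814 0.0095]
barL [0.5081 0.0331] hold x,y [0.5091 0.0074]
[ 0.52104253 -0.07326619  0.2330461 ] 0.5166685060287125 -0.09953343949975757
```

The measurements agree with the sheet: lever-to-post span 31.7 mm, notch width 11.7 mm, and the red notch 5 mm from its tab. The red notch is 41 mm in -y from the catch. Now I move over the jaw and descend.

>>> send_rows(
  moves="0 0 0 0.635 0.196 0 1;0 0 0 0.635 0.196 0 1;0 0 0 0.635 0.196 0.1 1;0 0 0 0.635 0.196 0.4 1;0 0 0 0.635 0.196 0.5 1;0 0 0 0.635 0.196 0.5 1",
)

```text
time: 2.58
eef_pos: [0.551, 0.0535, 0.1301]
tcp_rot: [0.689, 0.725, -0.002, -0.002]
contact_force: [0.2, -0.2, -0.3]
opening: 0.997
finger_force: 0.0
```

```bash
python3 - <<'E'
from h import *
s=ctrl.get_state();t=s['eef_pos'];q=R.from_quat(s['tcp_rot']).as_matrix()
a=np.radians(2.9);ex=np.array([np.cos(a),np.sin(a)]);ey=np.array([-np.sin(a),np.cos(a)])
g=np.append(ex*.5555+ey*.0274,.063); print(t,q.T@(g-t)/.2,s['contact_force'])
E
```

```text
[0.55100962 0.05351165 0.13010563] [0.00909431 0.0146201  0.33544245] [ 0.21911781 -0.17361716 -0.27946175]
```

>>> send_rows(
  moves="0 0 0 0.01 0.012 0.15 1;0 0 0 0.01 0.012 0.3 1;0 0 0 0.01 0.012 0.335 1;0 0 0 0.01 0.012 0.335 0;0 0 0 0.01 0.012 0.335 -0.05;0 0 0 0.01 0.012 0.335 -0.05;0 0 0 0.01 0.012 0.335 -0.05",
)

```text
time: 3.45
eef_pos: [0.5534, 0.0574, 0.0673]
tcp_rot: [0.688, 0.726, -0.003, -0.002]
contact_force: [-8.9, -1.2, 6.9]
opening: 0.474
finger_force: 4.2
```

```bash
python3 - <<'E'
from h import *
c=snap('wrist','w2')
s=ctrl.get_state();t=s['eef_pos'];q=R.from_quat(s['tcp_rot']).as_matrix()
a=np.radians(2.9);ex=np.array([np.cos(a),np.sin(a)]);ey=np.array([-np.sin(a),np.cos(a)])
g=np.append(ex*.5555+ey*.0274,.063); print(t,q.T@(g-t)/.2,s['contact_force'],s['opening'])
E
```

```text
[0.55340128 0.05734068 0.06735988] [-0.0093351  -0.0003564   0.02180584] [-8.53202278 -1.20727112  6.39799131] 0.47893924262940224
```

View pics/w2.png

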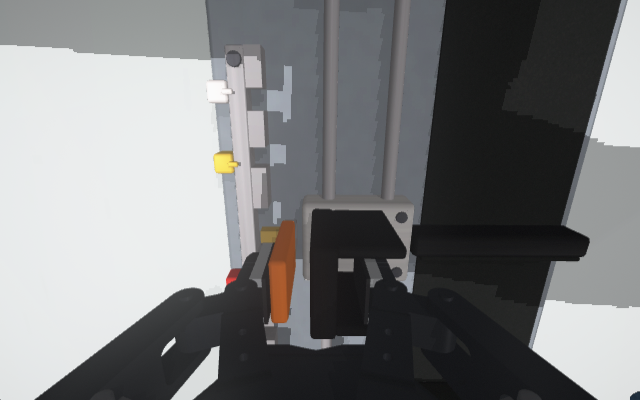

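The wrist view shows the left pad at the lever (272,265) and the right pad between the flanges (375,270), clear of the post's far face, as intended. Squeezing now.

>>> send_rows(
  moves="0 0 0 -0.009 0 0 -0.3;0 0 0 -0.009 0 0 -0.6;0 0 0 -0.009 0 0 -0.6;0 0 0 -0.009 0 0 -0.6;0 0 0 -0.009 0 0 -0.6",
  newtons=30,
)

```text
time: 4.12
eef_pos: [0.552, 0.056, 0.0675]
tcp_rot: [0.688, 0.726, -0.004, -0.004]
contact_force: [-13.0, -0.6, 11.3]
opening: 0.253
finger_force: 32.2
```

>>> send_rows(
  moves="0 0 0 0 -0.01 -0.01 -0.6;0 0 0 -0.02 -0.01 -0.01 -0.6;0 0 0 -0.05 -0.01 -0.01 -0.6;0 0 0 -0.08 -0.01 -0.01 -0.6;0 0 0 -0.11 -0.01 -0.01 -0.6;0 0 0 -0.14 -0.01 -0.01 -0.6;0 0 0 -0.165 -0.01 -0.01 -0.6;0 0 0 -0.165 -0.01 -0.01 -0.6;0 0 0 -0.165 -0.01 -0.01 -0.6",
)

```text
time: 5.25
eef_pos: [0.5537, 0.0216, 0.0677]
tcp_rot: [0.688, 0.726, -0.002, -0.001]
contact_force: [-4.7, -0.8, -2.6]
opening: 0.253
finger_force: 34.5
```

```bash
python3 - <<'E'
from h import *
c=snap('wrist','w3'); c2=snap('side','s3')
s=ctrl.get_state();print(s['eef_pos'],s['contact_force'],s['opening'],s['finger_force'])
a=cv2.imread('pics/w3.png')[60:340,170:470]; b=cv2.resize(cv2.imread('pics/side3.png' if 0 else 'pics/s3.png')[170:300,270:430],None,fx=2.15,fy=2.15,interpolation=2)
b=cv2.copyMakeBorder(b,0,1,0,0,0)[:280]; a=a[:b.shape[0]]
cv2.imwrite('pics/c3.png',np.hstack([a,b]))
E
```

```text
[0.55376371 0.02163097 0.06764972] [-4.60960372 -0.32515054 -2.2074437 ] 0.24869418860479878 34.54601168632507
```

View pics/c3.png

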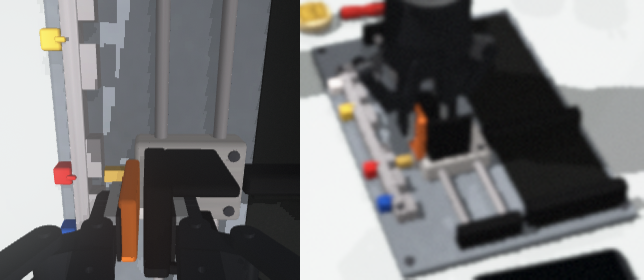

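The jaw has moved with the lever squeezed: brass catch at crop (114,175), i.e. pixel (284,235), next to the red tab at (234,233). I'll measure the catch relative to the red notch.

```bash
python3 - <<'E'
from h import *
a=np.radians(2.9);ex=np.array([np.cos(a),np.sin(a)]);ey=np.array([-np.sin(a),np.cos(a)])
for f in['w1','w2','w3']:
    c=dict(np.load(f'pics/{f}.npz')); hsv=cv2.cvtColor(c['image'],cv2.COLOR_RGB2HSV)
    for col,lo,hi,z in[('red',(0,150,90),(5,255,255),.028),('brass',(17,100,80),(34,255,255),.024)]:
        k,_,st,ce=cv2.connectedComponentsWithStats(cv2.inRange(hsv,lo,hi))
        for i in range(1,k):
            x,y,w,h,A=st[i]
            if A>=15 and 190<x<340 and y<300:
                print(f,col,x,y,w,h,[round(float(onz(c,x+w/2,v,z)[:2]@ey),4) for v in(y,y+h/2,y+h)])
E
```

```text
w1 red 296 90 13 11 [-0.0031, -0.0086, -0.0142]
w1 red 245 226 61 30 [-0.159, -0.179, -0.1998]
w1 brass 295 1 15 16 [0.08, 0.0731, 0.0661]
w1 brass 318 56 14 9 [0.0306, 0.0263, 0.022]
w2 red 226 277 11 8 [0.0005, -0.0025, -0.0055]
w2 brass 214 152 24 21 [0.0811, 0.075, 0.0687]
w2 brass 261 227 18 16 [0.0341, 0.0287, 0.0231]
w3 red 224 228 22 16 [-0.0007, -0.0061, -0.0116]
w3 brass 210 88 26 23 [0.0805, 0.0745, 0.0684]
w3 brass 274 226 21 16 [-0.0009, -0.0064, -0.0119]
```

>>> send_rows(
  moves="0 0 0 0 0 0 -0.3;0 0 0 0 0 0 0.1;0 0 0 0 0 0 0.1;0 0 0 0 0 0 0.1;0 0 0 -0.01 0 0 0.1;0 0 0 -0.02 0 0 0.1;0 0 0 -0.025 0 0 0.1;0 0 0 -0.03 0 0 0.1;0 0 0 -0.035 0 0 0.1;0 0 0 -0.04 0 0 0.1;0 0 0 -0.04 0 0 0.1",
)

```text
time: 6.72
eef_pos: [0.5557, 0.0146, 0.0683]
tcp_rot: [0.688, 0.726, 0.0, 0.0]
contact_force: [-0.6, 0.4, 0.4]
opening: 0.549
finger_force: 0.0
```

```bash
cat > m.py <<'E'
from h import *
import sys
a=np.radians(2.9);ex=np.array([np.cos(a),np.sin(a)]);ey=np.array([-np.sin(a),np.cos(a)])
f=sys.argv[1];c=snap('wrist',f);hsv=cv2.cvtColor(c['image'],cv2.COLOR_RGB2HSV)
for col,lo,hi,z in[('red',(0,150,90),(5,255,255),.028),('brass',(17,100,80),(34,255,255),.024),('orange',(6,150,110),(16,255,255),.085)]:
    k,_,st,ce=cv2.connectedComponentsWithStats(cv2.inRange(hsv,lo,hi))
    for i in range(1,k):
        x,y,w,h,A=st[i]
        if A>=15 and 190<x<340 and y<300:
            p=onz(c,x+w/2,y+h/2,z)[:2];print(f,col,st[i],'hold xy',np.round([p@ex,p@ey],4),'xmin,max',[round(float(onz(c,u,y+h/2,z)[:2]@ex),4) for u in(x,x+w)])
s=ctrl.get_state();print(s['time'],s['eef_pos'],s['contact_force'],s['opening'],s['eef_pos'][:2]@ey)
E
python3 m.py w4
```

```text
w4 red [220 217  22  16 280] hold xy [ 0.5049 -0.006 ] xmin,max [0.4981, 0.5117]
w4 brass [205  74  27  24 507] hold xy [0.5036 0.0744] xmin,max [0.4962, 0.511]
w4 brass [269 216  20  15 265] hold xy [ 0.5341 -0.0065] xmin,max [0.5278, 0.5404]
w4 orange [ 281  208   23   99 1873] hold xy [0.5473 0.0023] xmin,max [0.5424, 0.5521]
6.775 [0.55573312 0.01463616 0.06832584] [ 0.87191306  0.24524489 -0.06171833] 0.5460249274700738 -0.013498753109778246
```

The lever is out with the catch resting on the bar, and the tool is about to reach the flange. I keep feeling forward slowly.

>>> send_rows(
  moves="0 0 0 -0.005 0 0 0.1;0 0 0 -0.01 0 0 0.1;0 0 0 -0.015 0 0 0.1;0 0 0 -0.02 0 0 0.1;0 0 0 -0.02 0 0 0.1",
)

```text
time: 7.4
eef_pos: [0.5558, 0.0123, 0.0683]
tcp_rot: [0.688, 0.726, 0.001, -0.001]
contact_force: [0.7, 6.1, 1.1]
opening: 0.552
finger_force: 3.2
```

```bash
python3 m.py w5
```

```text
w5 red [220 214  22  16 283] hold xy [ 0.505  -0.0062] xmin,max [0.4983, 0.5118]
w5 brass [205  70  27  24 513] hold xy [0.5036 0.0743] xmin,max [0.4962, 0.511]
w5 brass [268 216  20  15 260] hold xy [ 0.5334 -0.0087] xmin,max [0.5271, 0.5397]
w5 orange [ 281  208   23   99 1890] hold xy [ 0.5472 -0.    ] xmin,max [0.5423, 0.5521]
7.45 [0.55581427 0.01233897 0.06831874] [-0.32681941  5.78600702  1.13216565] 0.5476570692501684 -0.015797112695082514
```

>>> send_rows(
  moves="0 0 0 -0.004 0 0 0.1;0 0 0 -0.008 0 0 0.1;0 0 0 -0.012 0 0 0.1;0 0 0 -0.012 0 0 0.1",
)

```text
time: 7.95
eef_pos: [0.556, 0.0083, 0.0683]
tcp_rot: [0.688, 0.726, -0.0, 0.0]
contact_force: [0.9, 1.4, -0.3]
opening: 0.55
finger_force: 0.8
```

```bash
python3 m.py w6
```

```text
w6 red [219 208  22  16 285] hold xy [ 0.5048 -0.0065] xmin,max [0.4981, 0.5115]
w6 brass [204  61  27  25 536] hold xy [0.5036 0.0744] xmin,max [0.4963, 0.511]
w6 brass [256 216  18  15 207] hold xy [ 0.5252 -0.0129] xmin,max [0.5196, 0.5309]
w6 orange [ 263  208   28   99 2105] hold xy [ 0.5407 -0.004 ] xmin,max [0.5347, 0.5466]
8.0 [0.55605181 0.00818525 0.06828322] [-0.14854805  1.13707663  0.90433019] 0.5485423830259603 -0.019957532755156056
```

The catch has dropped: the lever sprang out about 8 mm to its rest position, with the catch 6 mm beyond the red tab. I back off the flange, open and lift straight up.

>>> send_rows(
  moves="0 0 0 0.015 0 0 0.1;0 0 0 0.02 0 0 0.4;0 0 0 0.02 0 0 1;0 0 0 0.02 0 0 1;0 0 0 0.02 0 -0.1 1;0 0 0 0.02 0 -0.3 1;0 0 0 0.02 0 -0.6 1;0 0 0 -0.25 0 -0.8 1;0 0 0 -0.5 0 -0.8 1;0 0 0 -0.5 0 -0.8 1",
)

```text
time: 9.25
eef_pos: [0.5618, -0.0947, 0.2295]
tcp_rot: [0.69, 0.724, 0.0, 0.001]
contact_force: [-0.1, 1.3, -0.8]
opening: 0.998
finger_force: 0.0
```

```bash
python3 m.py w7; python3 - <<'E'
import cv2
cv2.imwrite('pics/c7.png',cv2.imread('pics/w7.png'))
E
```

```text
w7 red [257  64  13  11 113] hold xy [ 0.5048 -0.0083] xmin,max [0.4981, 0.5115]
w7 red [212 209  63  30 723] hold xy [ 0.4714 -0.1794] xmin,max [0.4335, 0.5093]
w7 brass [279  72   9   9  75] hold xy [ 0.5248 -0.0146] xmin,max [0.52, 0.5295]
w7 orange [288  49  12  41 415] hold xy [ 0.5398 -0.015 ] xmin,max [0.5347, 0.545]
9.3 [ 0.56126625 -0.09291332  0.22846876] [-0.01290475  0.47616073 -0.37846597] 1.001808231330805 -0.1211904452279518
```

View pics/c7.png

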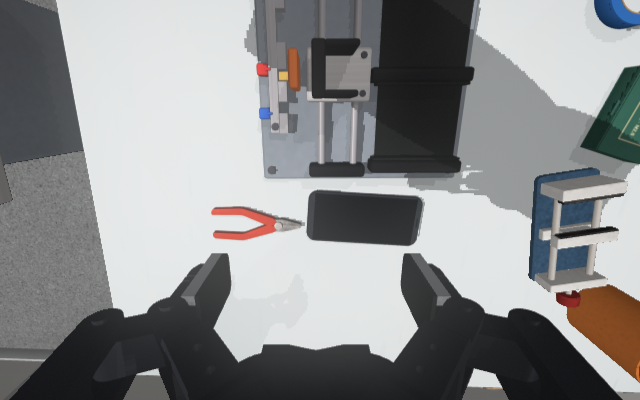

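The picture shows the catch (283,76) home in the notch beside the red tab (263,69), the lever at rest, the phone and cutters untouched, and the arm clear.

```bash
python3 -c "
from plant import ctrl
print(ctrl.sign_off())"
```

```text
the job is handed in; nothing more can be done
None
```

The jaw is set in the red tab's notch with the catch fully home and the lever let out; the arm is clear, no loose item was touched, and I handed the job in at about 9.3 s (verdict not shown).

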